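# Clamp the gauge bar with the ratchet wrench

### The job

One of the two small vises has a steel gauge bar standing loose between its jaws. Take hold of the upright knob of that vise's ratchet wrench and swing it back and forth - clockwise seen from above closes the jaw, the way back slips - until the bar is clamped tight between both jaws, then let go. Move the jaw only by the wrench and do not touch the bar.

Things in the scene. Friction and masses are not known exactly. Their poses are not given: they have to be found in the camera images.
- vise_axis (a point): Fixed steel vise, 200 mm wide: the one with the bar (the twin is empty). Point on the upright axis of its wrench, 98 mm above the table. z up; -x: middle of the wrench's swing, towards the robot. Jaws 85 mm along +x, tops 64 mm high, open along y: fixed jaw's face at y = -30 mm; the moving one comes from +y, 12 mm per radian of shaft turn. 20 teeth: up to 18 degrees of a driving stroke may idle.
- vise_knob_mid (a point): Middle of the upright round black knob (24 mm across, 70 to 122 mm above the table, free to spin) on the ratchet wrench, 130 mm from its axis; lever top at 65 mm. Swings 0.6 rad each side of the vise's -x, to stops. Clockwise from above drives the jaw (about 4 N here), anticlockwise slips (1 to 2 N); 3 or 4 full strokes. With the bar tight it clicks over harmlessly at about 10 N. Stays where left.
- vise_jaw: Moving jaw of that vise, a steel block 74 x 26 x 32 mm (x, y, z). Origin at the bottom middle of the face that presses the bar, axes as the vise's. In the vise's frame its y is +16 mm at the start and -12 mm when the bar is tight between the jaws. It stays where it is left.
- gauge_bar: Bright steel gauge bar, 18 x 75 x 26 mm (its x, y, z), standing loose on the vise's bed between the jaws, its long sides facing them within about 5 degrees. Origin at the centre of its underside, 31 mm above the table. The closing jaw pushes it square against the fixed jaw.
Things that resemble listed ones, but are neither listed nor needed, are in the scene too. What is shaped like the gauge_bar but orange or turquoise is not meant.

How it is judged (in metres and radians):
At the end, for the whole second after the job is handed in: The jaw is closed on the bar: its face within 1.5 mm of where it touches the 18 mm bar lying against the fixed jaw; the bar still stands on the bed between the jaws (within 20 mm of their middle, upright and square to within 5 degrees) and is at rest (y of vise_jaw in the frame of vise_axis below -0.0105 m and y of gauge_bar in the frame of vise_axis between -0.024 and -0.018 m and x of gauge_bar in the frame of vise_axis between 0.065 and 0.105 m and z of gauge_bar in the frame of vise_axis below -0.062 m and angle between the x axis of gauge_bar and the y axis of vise_axis, either way round below 0.09 rad and angle between gauge_bar's own z axis and vertical below 0.09 rad and linear speed of gauge_bar below 0.02 m/s).
It fails at once if the robot pushes the moving jaw directly (contact force between any of the fingers, the arm and vise_jaw above 1 N).
It fails at once if the robot touches the bar (contact force between any of the fingers, the arm and gauge_bar above 1 N).
It also fails if it takes over 67 s, if anything falls off the work surface, if the arm or the gripper's body presses on something with over 40 N, if the wrist force passes 120 N, or if a joint passes its speed limit or range.

### The arm

A 6-joint arm with a two-finger parallel gripper is mounted at the origin on a cart in front of the work surface, level with it; the furniture and walls round the work are solid. World frame = base frame: x ahead of the robot, y to its left, z up, the work surface at z = 0. Lengths are in mm, angles in rad, forces in N, time in s.
With the tool pointing down it reaches from about 350 to 975 mm from the base axis. Payload 7.1 kg.
Tool frame: the origin (TCP) lies at the very end of the fingers, on their centre line; the grasp point (between the pads) lies 19 mm behind it; z points along the fingers, y is the direction in which the jaws open and shut (so a half turn about z gives the same grasp; the last joint's range is limited). The gripper opens to 88 mm and grips with 3 to 60 N. Pads are 20 mm wide; open, the fingers measure 115 mm over their backs; the gripper's body (75 mm by 178 mm) begins 61 mm behind the grasp point.
Start: joints at [1.168, 0.423, 1.63, -0, 1.089, -0.019], TCP at [233.997, 579.526, 222.675] pointing down, gripper open.
Joint ranges: [-3, 3], [-0.9, 2.11], [0.09, 2.58], [-1.31, 4.45], [0.11, 2.69], [-2.54, 2.54]. Speed limits (rad/s): [2.39, 2.39, 3.01, 3.14, 3.14, 3.14].

### API

Orientations are given as a rotation vector (axis times angle).
In Python, from workcell import * gives the robot as it stands.
- The arm moves only by the tool play_rows, never from a script. Its argument "plan" is text: rows parted by semicolons, each of 7 numbers parted by spaces: the finger opening in cm, from 0 to 8.78, then the shift along the tool's x, y, z in cm, then the turn, a rotation vector about the tool's x, y, z in degrees. A call has 1 to 20 rows; each row shifts and turns the commanded pose from where the row before left it, along the tool's axes as they then stand; what a row does not reach is not made up. A row lasts 1/8 s, in which the tool goes at most 62.5 mm and 10.7 degrees, less where a joint would pass 70% of its speed; a pose out of reach is approached as far as the arm can. A call is refused whole if a number of a shift passes 6.25 or a number of a turn 10.7, either way. A call with a gripper value outside its range is refused whole. The fingers move at their own pace and stop on an object; the grip force is fixed at half the most. Time passes only in rows, so rows that do not move let the fingers close. It gives the time, the measured TCP pose, the force and the opening at its end, in the units of the state.
- get_obs(): the state, without advancing time (a new reading comes with each control period).
- get_image(name): name is "scene" or "top"; returns a dict with "pixels" (480x640x3 uint8, red, green, blue), "range_z" (480x640 float32, mm along the optical axis (not along the pixel's ray), 0 where there is no reading), "fx", "fy", "cx", "cy" (pixels), "distortion" ([k1, k2, p1, p2, k3] as OpenCV has them; the pictures are not rectified), "eye" and "attitude" of the camera in the world. Camera axes: x right, y down, z forward; pixel columns grow to the right and rows downward; lengths in mm; the calibration is good to about 2 mm. A picture is of the moment at which its call begins.
- close_job(): hands the job in, once; it reports no verdict.
The state is a dict: "t": time; "qpos": joint angles; "qvel": joint speeds; "joint_torque": joint torques, N m; "ee_pos": TCP position; "orientation": TCP orientation; "ft_force": force on the tool from outside, world axes, zero at the start; "moment": the same for the moment, N m; "width": finger opening in mm.
Only numpy, scipy, OpenCV 4.12 (cv2) and the standard library are available. Lean on these libraries where they do the work, as an engineer would, in place of code of your own. Each camera call takes 0.05 s, during which the arm holds its last target. There are 200 camera calls.

## Working session

There is one attempt and no reset: what is moved stays moved. The work goes in short steps, Python scripts to look and compute and a tool call to move; the robot and the scene stay as the last step left them, time stands still between calls to the robot, and variables do not carry over. Pictures are saved under pics/ and viewed, about 8 in all and at most 12, crops included, and the job is handed in when it is done.

Besides the shell and the picture viewer there is one more tool, called after "Call:" as a command line: name --argument value ..., lists and objects as JSON in quotes. play_rows: Moves the arm, as the interface text tells. Its arguments: {"type":"object","properties":{"plan":{"type":"string"}},"required":["plan"]}

```bash
mkdir -p pics
cat > h.py <<'E'
import numpy as np, cv2
from scipy.spatial.transform import Rotation as R
from workcell import *
def att(a):
    a=np.array(a,float)
    return a if a.shape==(3,3) else (R.from_rotvec(a).as_matrix() if a.size==3 else R.from_quat(a).as_matrix())
def K(im): return np.array([[im['fx'],0,im['cx']],[0,im['fy'],im['cy']],[0,0,1.]])
def cloud(im):
    v,u=np.mgrid[0:480,0:640]
    p=cv2.undistortPoints(np.stack([u,v],-1).reshape(-1,1,2).astype(float),K(im),np.array(im['distortion'],float)).reshape(-1,2)
    z=im['range_z'].reshape(-1,1)
    P=np.hstack([p*z,z])@att(im['attitude']).T+np.array(im['eye'])
    P[z[:,0]==0]=np.nan
    return P.reshape(480,640,3)
E
python3 - <<'E'
from h import *
for n in('scene','top'):
    im=get_image(n); cv2.imwrite(f'pics/{n}0.png',im['pixels'][...,::-1]); np.savez(f'{n}0.npz',px=im['pixels'],P=cloud(im))
    print(n,im['eye'],im['attitude'],im['fx'])
print(get_obs())
E
```

```text
scene [-141.9334927   542.01358752  651.28185528] [-1.1435171   2.15325649 -1.17186385] 447.7891838036655
top [ 369.51911397   62.09454073 1368.87523778] [-2.14517267  2.16156317 -0.19446954] 546.2580924374575
{'t': 0.1, 'qpos': array([ 1.16799759e+00,  4.23780769e-01,  1.63057489e+00, -4.57620425e-05,
        1.08860778e+00, -1.89781774e-02]), 'qvel': array([-0.00163541, -0.00037597, -0.00200801, -0.00049699, -0.00108119,
        0.00084432]), 'joint_torque': array([ 9.49901223e-04, -5.45611060e+01, -2.74325806e+01,  6.45440631e-02,
        1.88633334e-02, -5.63497042e-05]), 'ee_pos': array([233.82518799, 579.08708434, 221.98442557]), 'orientation': array([-5.99129882e-01, -3.08368115e+00,  2.11868213e-03]), 'ft_force': array([ 0.02486087,  0.41691332, -0.85530744]), 'moment': array([0.02247944, 0.03438153, 0.04400507]), 'width': 87.54323797724076}
```

View pics/scene0.png

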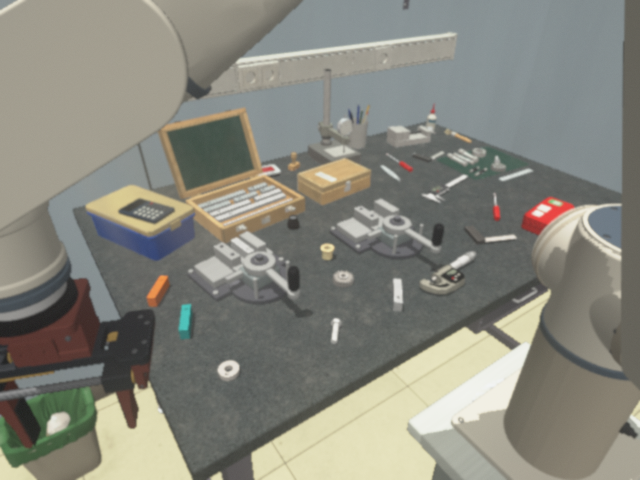

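View pics/top0.png

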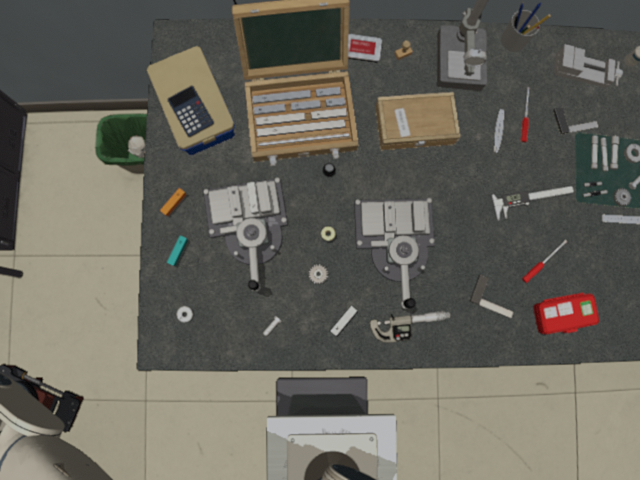

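The scene view shows the two vises at about (255,265) and (395,228). In the top view the wrench axes are at (252,233) and (404,250) and the knobs at (253,285) and (409,303). I'll enlarge the jaws and compute points.

Run:
```python
from h import *
d=np.load('top0.npz');px=d['px'];P=d['P']
a=cv2.resize(px[165:315,195:300],None,fx=3.8,fy=3.8,interpolation=cv2.INTER_CUBIC)
b=cv2.resize(px[165:315,345:450],None,fx=3.8,fy=3.8,interpolation=cv2.INTER_CUBIC)
cv2.imwrite('pics/crop.png',np.hstack([a,b])[...,::-1])
print('table',P[330,240])
for n,(r0,r1,c0,c1) in dict(A=(170,305,195,295),B=(190,315,345,445)).items():
    Q=P[r0:r1,c0:c1].reshape(-1,3);C=px[r0:r1,c0:c1].reshape(-1,3).max(1)
    k=(Q[:,2]>108)&(C<70); print(n,'knob',k.sum(),np.median(Q[k],0),Q[k].min(0),Q[k].max(0))
    for lo,hi in((40,58),(58,70),(70,90),(90,112)):
        m=(Q[:,2]>lo)&(Q[:,2]<hi)&(C>90); print(lo,hi,m.sum(),np.nanmedian(Q[m],0) if m.any() else 0)
s=np.load('scene0.npz');S=s['P'];c=s['px'].max(2)
for n,(r0,r1,c0,c1) in dict(A=(258,300,280,305),B=(215,255,425,450)).items():
    Q=S[r0:r1,c0:c1].reshape(-1,3);C=c[r0:r1,c0:c1].ravel();k=(C<60)&(Q[:,2]>72)
    print('scene',n,k.sum(),np.median(Q[k],0),Q[k].min(0),Q[k].max(0))
for p in((233,252),(285,253),(250,404),(303,409)): print(p,P[p])
```

```text
table [363.77442406 224.16853575   3.67472898]
A knob 79 [467.95292642 183.46470271 120.6387098 ] [457.30385878 172.3030391  108.01919672] [477.64852041 193.31190066 127.17151294]
40 58 396 [637.75560019 202.34932747  48.57744774]
58 70 1417 [628.43538219 189.29454336  64.78174354]
70 90 158 [598.5281962  195.14116155  71.60685429]
90 112 0 0
B knob 86 [ 422.10472486 -179.64453112  120.21824841] [ 412.79128063 -190.70675774  111.3063639 ] [ 433.5185159  -169.58436867  128.11728389]
40 58 269 [ 578.37653144 -141.60200913   44.78412031]
58 70 1393 [ 576.7981952  -176.65162271   64.71698902]
70 90 105 [ 556.04520491 -176.03100802   71.91064246]
90 112 0 0
scene A 179 [457.51569639 187.46803891 103.49919463] [452.64252342 176.50627997  77.45710294] [469.64660001 195.23277562 124.57482276]
scene B 152 [ 415.52639994 -171.96718468  103.03530451] [ 408.49622384 -183.93365962   77.87611888] [ 425.01691865 -165.58717605  124.10214946]
(233, 252) [593.60257693 188.57746603  81.06160809]
(285, 253) [465.826907   180.97551146 124.92158826]
(250, 404) [ 550.09076291 -174.78150643   83.13672733]
(303, 409) [ 422.01848874 -176.20109902  117.81084698]
```

View pics/crop.png

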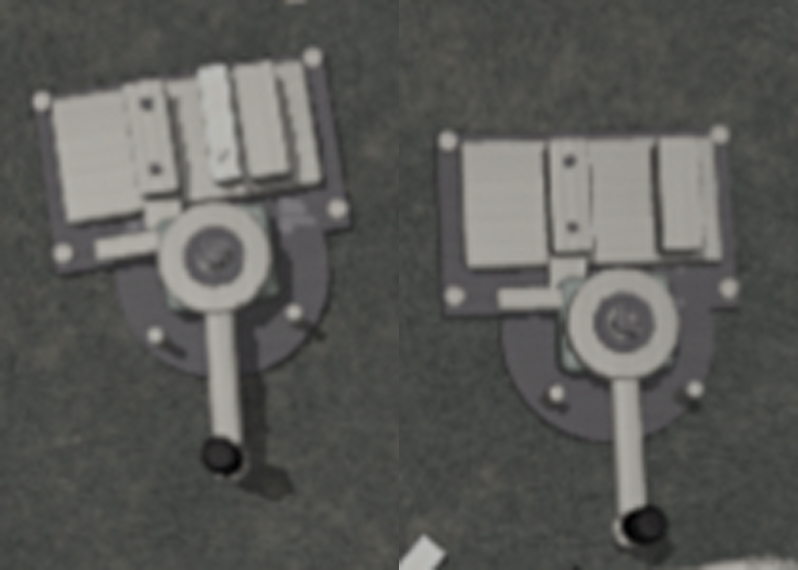

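The left vise (A) holds the bright bar, at crop (220,125), with the moving jaw to its left at (150,140). The right one is empty. Knob A is at about (467,183) in both views. Next come the axis and the vise yaw.

```bash
cat >> h.py <<'E'
def ray(im,uv,z):
    p=cv2.undistortPoints(np.array(uv,float).reshape(-1,1,2),K(im),np.array(im['distortion'],float)).reshape(-1,2)
    d=np.c_[p,np.ones(len(p))]@att(im['attitude']).T; e=np.array(im['eye'])
    return e+d*((z-e[2])/d[:,2])[:,None]
E
python3 - <<'E'
from h import *
im=get_image('top');f=lambda l:np.array(l)/3.8+[195,165]-0.37
b=ray(im,f([(41,101),(312,57),(63,253),(337,209)]),18); print('bolts',b.round(1))
y=(b[0]-b[1]+b[2]-b[3]); x=np.array([y[1],-y[0],0]);x/=np.linalg.norm(x); print('len',np.linalg.norm(y)/2,'yaw deg',np.degrees(np.arctan2(x[1],x[0])))
jx=ray(im,f([(216,63),(199,68),(240,178),(214,186)]),57);print('bar',jx.round(1))
for z in(75,85):print('hub',ray(im,f([(213,256)]),z))
ax=ray(im,f([(213,256)]),80)[0];kn=np.array([467,182.7,0]);
v=kn[:2]-ax[:2];print('r',np.linalg.norm(v),'ang from -x',np.degrees(np.arctan2(*(np.array([[ -x[1]*1,x[0]],[-x[0],-x[1]]])[:,:2]@v)) ))
o=get_obs();M=R.from_rotvec(o['orientation']).as_matrix();print(M.round(3))
yy=np.cross([0,0,1],x)
T=np.c_[-x,yy,[0,0,-1]];print('turn tool deg',np.degrees(R.from_matrix(M.T@T).as_rotvec()).round(2)); print('shift',(T.T@(np.array([467,182.7,200])-o['ee_pos'])/10).round(2))
# top view again: bar centre relative
c=jx.mean(0)-ax; print('bar in vise',c@x,c@yy)
E
```

```text
bolts [[713.2 314.8  18. ]
 [742.4 133.3  18. ]
 [609.7 297.5  18. ]
 [638.3 116.3  18. ]]
len 183.6452912538931 yaw deg 9.045727807896318
bar [[727.9 193.7  57. ]
 [724.6 204.8  57. ]
 [651.3 177.3  57. ]
 [646.1 194.   57. ]]
hub [[597.11732638 192.36509739  75.        ]]
hub [[595.35828342 191.35827268  85.        ]]
r 129.5621344693504 ang from -x 4.990805912179281
[[-0.927  0.374 -0.   ]
 [ 0.374  0.927 -0.001]
 [ 0.    -0.001 -1.   ]]
turn tool deg [-6.000e-02 -2.000e-02 -3.104e+01]
shift [-16.79 -42.82   2.21]
bar in vise 90.20470401188743 -13.752170626255321
```

Call:
play_rows --plan "8.7 0 0 0 0 0 -10.35;8.7 0 0 0 0 0 -10.35;8.7 0 0 0 0 0 -10.35;8.7 -2 -5 0 0 0 0;8.7 -2 -5 0 0 0 0;8.7 -2 -5 0 0 0 0;8.7 -2 -5 0 0 0 0;8.7 -2 -5 0 0 0 0;8.7 -2 -5 0 0 0 0;8.7 -2 -5 0 0 0 0;8.7 -2 -5 0 0 0 0;8.7 -0.8 -2.8 2.2 0 0 0;8.7 0 0 0 0 0 0;8.7 0 0 0 0 0 0"

```text
t: 1.9
ee_pos: [467.1, 183.8, 200.9]
orientation: [0.248, -3.132, -0.0]
ft_force: [-0.0, 0.5, 0.7]
width: 87.1
```

```bash
cat > c.py <<'E'
from h import *
o=get_obs();M=R.from_rotvec(o['orientation']).as_matrix();print(o['t'],o['ee_pos'].round(1),o['ft_force'].round(1),o['width'],o['qpos'].round(2))
print('to knob (tool cm)',(M.T@(np.array([467,182.7,79])-o['ee_pos'])/10).round(2),'x dir',np.degrees(np.arctan2(M[1,0],M[0,0])))
ax=np.array([596.2,191.9]);v=o['ee_pos'][:2]-ax;print('r',np.linalg.norm(v),'phi',(np.degrees(np.arctan2(v[1],v[0]))-189.05+180)%360-180)
E
python3 c.py
```

```text
1.9 [467.1 183.8 200.9] [-0.   0.5  0.7] 87.05549586537687 [ 0.35  0.27  1.92  0.    0.95 -1.38]
to knob (tool cm) [ 0.03 -0.11 12.19] x dir -170.95410273199488
r 129.31419857492187 phi -5.477811604146268
```

Go down over the knob and close.

Call:
play_rows --plan "8.7 0 -0.1 4 0 0 0;8.7 0 0 4 0 0 0;8.7 0 0 4.2 0 0 0;8.7 0 0 0 0 0 0;5 0 0 0 0 0 0;2.2 0 0 0 0 0 0;2 0 0 0 0 0 0;2 0 0 0 0 0 0;2 0 0 0 0 0 0;2 0 0 0 0 0 0"

```text
t: 3.15
ee_pos: [467.5, 182.3, 78.7]
orientation: [0.248, -3.132, -0.0]
ft_force: [0.2, 0.2, -0.1]
width: 30.5
```

```bash
python3 c.py
python3 - <<'E'
import numpy as np
f=np.radians
def st(a,b,n):
    p=f(np.linspace(a,b,n+1));q=np.c_[13*np.cos(p),-13*np.sin(p)];print(a,b);print(np.diff(q.round(2),axis=0).round(2).tolist())
st(-5,33,6);st(33,-33,10);st(-33,33,10)
E
```

```text
3.15 [467.5 182.3  78.7] [ 0.2  0.2 -0.1] 30.467193013773123 [ 0.35  0.47  1.99  0.    0.68 -1.38]
to knob (tool cm) [ 0.04  0.05 -0.03] x dir -170.9465522580901
r 129.10854184635497 phi -4.774794251168885
-5 33
[[0.05, -1.43], [-0.12, -1.43], [-0.27, -1.41], [-0.42, -1.38], [-0.57, -1.31], [-0.72, -1.25]]
33 -33
[[0.74, 1.3], [0.59, 1.38], [0.43, 1.43], [0.25, 1.48], [0.09, 1.49], [-0.09, 1.49], [-0.25, 1.48], [-0.43, 1.43], [-0.59, 1.38], [-0.74, 1.3]]
-33 33
[[0.74, -1.3], [0.59, -1.38], [0.43, -1.43], [0.25, -1.48], [0.09, -1.49], [-0.09, -1.49], [-0.25, -1.48], [-0.43, -1.43], [-0.59, -1.38], [-0.74, -1.3]]
```

Call:
play_rows --plan "2 0 0 0 0 0 0;2 0 0 0 0 0 0;2 0 0 0 0 0 0;2 0.05 -1.43 0 0 0 0;2 -0.12 -1.43 0 0 0 0;2 -0.27 -1.41 0 0 0 0;2 -0.42 -1.38 0 0 0 0;2 -0.57 -1.31 0 0 0 0;2 -0.72 -1.25 0 0 0 0;2 0 0 0 0 0 0"

```text
t: 4.4
ee_pos: [502.1, 103.6, 78.7]
orientation: [-0.246, 3.13, 0.0]
ft_force: [4.7, 3.4, -3.4]
width: 23.4
```

```bash
python3 c.py
```

```text
4.4 [502.1 103.6  78.7] [ 4.7  3.4 -3.4] 23.431605858113073 [ 0.18  0.48  1.96  0.    0.69 -1.55]
to knob (tool cm) [ 2.23  8.36 -0.03] x dir -171.0261646474627
r 129.04000071523686 phi 34.10751509258074
```

Call:
play_rows --plan "2 0.74 1.3 0 0 0 0;2 0.59 1.38 0 0 0 0;2 0.43 1.43 0 0 0 0;2 0.25 1.48 0 0 0 0;2 0.09 1.49 0 0 0 0"

```text
t: 5.03
ee_pos: [468.5, 171.8, 78.7]
orientation: [-0.251, 3.13, -0.001]
ft_force: [8.4, -2.9, -6.6]
width: 23.5
```

Call:
play_rows --plan "2 -0.09 1.49 0 0 0 0;2 -0.25 1.48 0 0 0 0;2 -0.43 1.43 0 0 0 0;2 -0.59 1.38 0 0 0 0;2 -0.74 1.3 0 0 0 0;2 0 0 0 0 0 0"

```text
t: 5.78
ee_pos: [477.9, 245.0, 78.7]
orientation: [-0.252, 3.131, -0.002]
ft_force: [4.8, -3.1, -1.3]
width: 23.6
```

```bash
python3 c.py
python3 - <<'E'
from h import *
im=get_image('top');cv2.imwrite('pics/t2.png',cv2.resize(im['pixels'][165:315,185:335],None,fx=4,fy=4,interpolation=cv2.INTER_CUBIC)[...,::-1])
E
```

```text
5.775 [477.9 245.   78.7] [ 4.8 -3.1 -1.3] 23.638622067478092 [ 0.45  0.51  1.91 -0.    0.72 -1.28]
to knob (tool cm) [ 2.07 -5.97 -0.03] x dir -170.80404259949117
r 129.66010295612648 phi -33.21760324046571
```

View pics/t2.png

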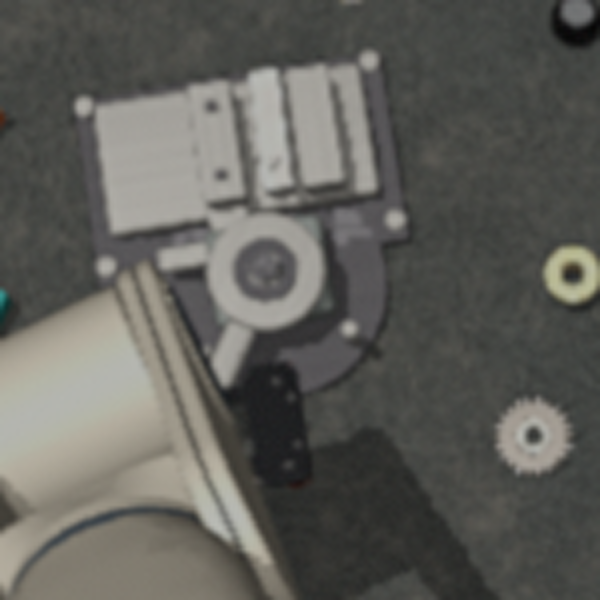

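The crop shows the jaw at (215,140) moved towards the bar at (270,130), and the lever swung left with the knob still held. Next strokes.

Call:
play_rows --plan "2 0.74 -1.3 0 0 0 0;2 0.59 -1.38 0 0 0 0;2 0.43 -1.43 0 0 0 0;2 0.25 -1.48 0 0 0 0;2 0.09 -1.49 0 0 0 0;2 -0.09 -1.49 0 0 0 0;2 -0.25 -1.48 0 0 0 0;2 -0.43 -1.43 0 0 0 0;2 -0.59 -1.38 0 0 0 0;2 -0.74 -1.3 0 0 0 0;2 0 0 0 0 0 0"

```text
t: 7.2
ee_pos: [501.7, 104.0, 78.7]
orientation: [-0.245, 3.13, 0.002]
ft_force: [6.6, 5.7, -7.2]
width: 23.1
```

Call:
play_rows --plan "2 0.74 1.3 0 0 0 0;2 0.59 1.38 0 0 0 0;2 0.43 1.43 0 0 0 0;2 0.25 1.48 0 0 0 0;2 0.09 1.49 0 0 0 0;2 -0.09 1.49 0 0 0 0;2 -0.25 1.48 0 0 0 0;2 -0.43 1.43 0 0 0 0;2 -0.59 1.38 0 0 0 0;2 -0.74 1.3 0 0 0 0;2 0 0 0 0 0 0"

```text
t: 8.57
ee_pos: [477.7, 244.2, 78.6]
orientation: [0.248, -3.13, 0.0]
ft_force: [-1.7, -1.5, 2.7]
width: 23.6
```

Call:
play_rows --plan "2 0.74 -1.3 0 0 0 0;2 0.59 -1.38 0 0 0 0;2 0.43 -1.43 0 0 0 0;2 0.25 -1.48 0 0 0 0;2 0.09 -1.49 0 0 0 0;2 -0.09 -1.49 0 0 0 0;2 -0.25 -1.48 0 0 0 0;2 -0.43 -1.43 0 0 0 0;2 -0.59 -1.38 0 0 0 0;2 -0.74 -1.3 0 0 0 0;2 0 0 0 0 0 0"

```text
t: 9.95
ee_pos: [502.0, 103.7, 78.7]
orientation: [-0.246, 3.131, 0.0]
ft_force: [3.6, 2.5, -3.6]
width: 23.4
```

```bash
python3 c.py
```

```text
9.95 [502.  103.7  78.7] [ 3.6  2.5 -3.6] 23.38321670737898 [ 0.18  0.48  1.96  0.    0.69 -1.55]
to knob (tool cm) [ 2.22  8.35 -0.03] x dir -171.00837250156835
r 129.05236904167865 phi 34.077256211449935
```

Call:
play_rows --plan "2 0.74 1.3 0 0 0 0;2 0.59 1.38 0 0 0 0;2 0.43 1.43 0 0 0 0;2 0.25 1.48 0 0 0 0;2 0.09 1.49 0 0 0 0"

```text
t: 10.58
ee_pos: [468.5, 171.8, 78.7]
orientation: [-0.251, 3.13, -0.001]
ft_force: [8.2, -2.7, -8.5]
width: 23.5
```

Call:
play_rows --plan "2 -0.09 1.49 0 0 0 0;2 -0.25 1.48 0 0 0 0"

```text
t: 10.82
ee_pos: [467.1, 201.1, 78.7]
orientation: [-0.252, 3.131, -0.003]
ft_force: [9.6, -10.8, -4.2]
width: 23.1
```

Call:
play_rows --plan "2 -0.43 1.43 0 0 0 0;2 -0.59 1.38 0 0 0 0"

```text
t: 11.08
ee_pos: [471.4, 227.5, 78.5]
orientation: [0.254, -3.128, 0.011]
ft_force: [7.4, -27.4, 7.0]
width: 23.3
```

Call:
play_rows --plan "2 -0.74 1.3 0 0 0 0;2 0 0 0 0 0 0"

```text
t: 11.32
ee_pos: [477.1, 243.4, 78.6]
orientation: [0.252, -3.13, 0.005]
ft_force: [3.6, -9.9, 2.1]
width: 23.5
```

Call:
play_rows --plan "2 0.74 -1.3 0 0 0 0;2 0.59 -1.38 0 0 0 0;2 0.43 -1.43 0 0 0 0;2 0.25 -1.48 0 0 0 0;2 0.09 -1.49 0 0 0 0;2 -0.09 -1.49 0 0 0 0;2 -0.25 -1.48 0 0 0 0;2 -0.43 -1.43 0 0 0 0;2 -0.59 -1.38 0 0 0 0;2 -0.74 -1.3 0 0 0 0;2 0 0 0 0 0 0"

```text
t: 12.7
ee_pos: [501.2, 104.5, 78.7]
orientation: [-0.247, 3.131, 0.001]
ft_force: [5.4, 3.2, -5.9]
width: 23.0
```

Call:
play_rows --plan "2 0.74 1.3 0 0 0 0;2 0.59 1.38 0 0 0 0;2 0.43 1.43 0 0 0 0;2 0.25 1.48 0 0 0 0"

```text
t: 13.2
ee_pos: [472.5, 154.9, 78.8]
orientation: [-0.252, 3.13, -0.006]
ft_force: [6.7, 2.3, -7.1]
width: 23.1
```

Call:
play_rows --plan "2 0.09 1.49 0 0 0 0;2 -0.09 1.49 0 0 0 0;2 -0.25 1.48 0 0 0 0"

```text
t: 13.58
ee_pos: [466.9, 198.0, 78.6]
orientation: [0.253, -3.131, 0.009]
ft_force: [11.2, 2.5, -1.6]
width: 23.5
```

Call:
play_rows --plan "2 -0.43 1.43 0 0 0 0;2 -0.59 1.38 0 0 0 0;2 -0.74 1.3 0 0 0 0;2 0 0 0 0 0 0"

```text
t: 14.08
ee_pos: [477.0, 243.0, 78.6]
orientation: [0.25, -3.129, 0.005]
ft_force: [3.1, -8.8, 2.1]
width: 23.2
```

```bash
python3 c.py
python3 - <<'E'
from h import *
im=get_image('top');cv2.imwrite('pics/t3.png',cv2.resize(im['pixels'][165:315,185:335],None,fx=4,fy=4,interpolation=cv2.INTER_CUBIC)[...,::-1])
E
```

```text
14.075 [477.  243.   78.6] [ 3.1 -8.8  2.1] 23.182466144258907 [ 0.45  0.51  1.91 -0.    0.72 -1.28]
to knob (tool cm) [ 1.94 -5.79 -0.02] x dir -170.85835173242344
r 129.69651955521368 phi -32.25342155801698
```

View pics/t3.png

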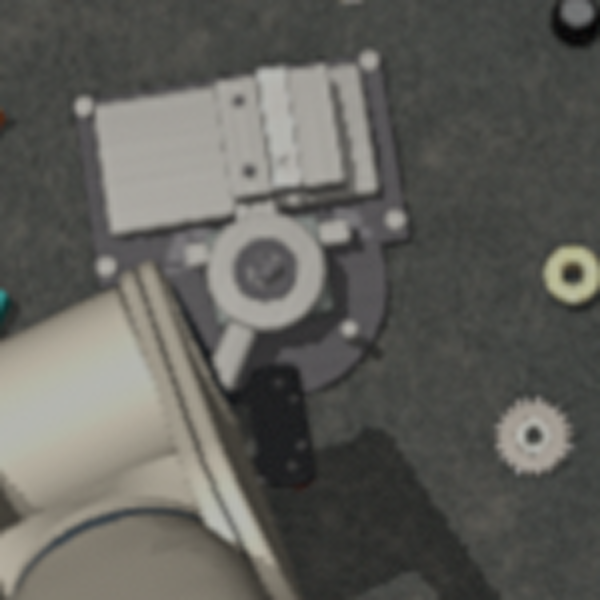

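The jaw at (240,140) bears on the bar at (278,130), which lies square against the fixed jaw at (315,125). The force rose past 10 N in both of the last two strokes, so it was clicking over. Now letting go and lifting off.

Call:
play_rows --plan "2 0 -0.1 0 0 0 0;5 0 0 0 0 0 0;5 0 0 0 0 0 0;5 0 0 0 0 0 0;5 0 0 0 0 0 0;5 0 0 0 0 0 0;5 0 0 0 0 0 0;5 0 0 0 0 0 0;5 0 0 -3 0 0 0;5 0 0 -4 0 0 0;5 0 0 -5 0 0 0;5 0 0 0 0 0 0"

```text
t: 15.62
ee_pos: [480.9, 244.5, 202.5]
orientation: [-0.247, 3.125, 0.005]
ft_force: [-0.2, -0.0, -0.8]
width: 49.7
```

```bash
python3 c.py
python3 - <<'E'
from h import *
im=get_image('top');a=cv2.resize(im['pixels'][165:315,185:335],None,fx=4,fy=4,interpolation=cv2.INTER_CUBIC);cv2.imwrite('pics/t4.png',a[...,::-1])
g=lambda l:np.array(l)/4+[185,165]-.375
P=ray(im,g([(258,70),(284,68),(272,187),(300,184),(238,100),(250,171)]),57)
c=np.radians(9.05);x=np.array([np.cos(c),np.sin(c)]);y=np.array([-x[1],x[0]]);d=P[:,:2]-[596.2,191.9]
print('bar corners vise xy',np.c_[d@x,d@y].round(1))
E
```

```text
15.625 [480.9 244.5 202.5] [-0.2 -0.  -0.8] 49.67690658501489 [ 0.45  0.32  1.84  0.    0.97 -1.28]
to knob (tool cm) [ 2.43 -5.92 12.32] x dir -170.94270127783005
r 126.78644839516545 phi -33.57572969113798
bar corners vise xy [[129.  -12.8]
 [127.7 -28.9]
 [ 54.4 -10.6]
 [ 53.4 -27.8]
 [112.1   2.1]
 [ 66.5   1.3]]
```

View pics/t4.png

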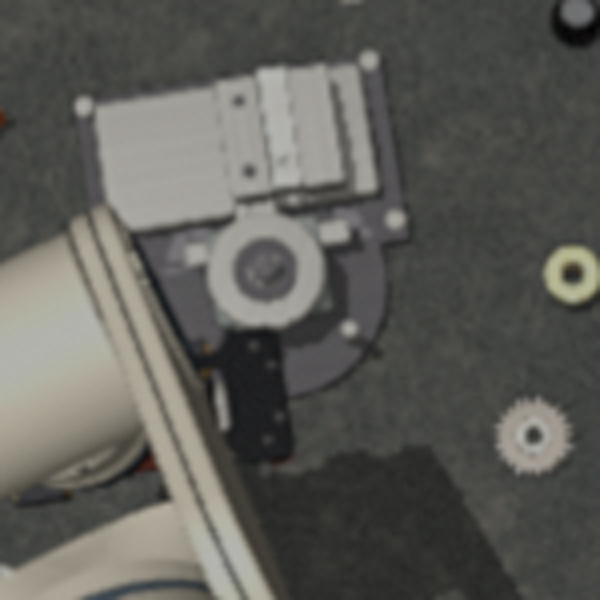

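The gripper is clear of the knob and force is near zero. The bar is still clamped: centre about (91, -20) mm in the vise frame, with no gap to either jaw.

```bash
python3 -c "
from workcell import *
print(close_job())"
```

```text
the job is handed in; nothing more can be done
None
```

The bar is clamped between both jaws of the left vise, and I handed the job in at about 15.6 s of the allowed 67 s. I gripped the knob and made four driving strokes of about ±33°. I then opened the fingers and lifted straight off.

- **Clamping force:** in the third and fourth strokes the force rose to about 10 N, the click-over level. One reading peaked at 27 N across the knob, still well below the wrist limit.
- **Final picture:** there is no visible gap at either jaw. The bar is centred at about x = 91, y = -20 mm in the vise frame and square to within about 2°. The moving jaw's face is at about y = -12 mm. These figures come from hand-picked pixels, so they are good to about 2 mm, coarser than the 1.5 mm jaw tolerance.
- **Contact:** I only gripped the knob and saw no sign of contact with the bar or jaw. I had no direct measurement of the forces on them.

No check failed or disagreed.

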